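Find the hidden catch of the cable duct and pop its lid

ROBOT

A 6-joint arm with a two-finger parallel gripper is mounted at the origin on the work surface. World frame = base frame: x ahead of the robot, y to its left, z up, the work surface at z = 0. Lengths are in m, angles in rad, forces in N, time in s.
With the tool pointing down it reaches from about 0.375 to 0.75 m from the base axis. Payload 9 kg.
Tool frame: the origin (TCP) lies at the very end of the fingers, on their centre line; the grasp point (between the pads) lies 19 mm behind it; x points along the fingers, y is the direction in which the jaws open and shut, and the axes are right-handed (so a half turn about x gives the same grasp; the last joint's range is limited). The gripper opens to 85 mm and grips with 20 to 120 N. Pads are 22 mm wide; open, the fingers measure 114 mm over their backs; the gripper's body (76 mm by 85 mm) begins 54 mm behind the grasp point. The pads swing forward as they close: fully open they stand 13 mm farther back than shut.
Start: joints at [1.064, 0.104, 0.097, 1.564, 0, 1.353], TCP at [0.171, 0.575, 0.231] pointing down, gripper open.
Joint ranges: [-2.99, 2.99], [-0.84, 1.86], [-1.1, 1.16], [-1.84, 2.11], [-1.51, 1.56], [-3.14, 3.14]. Speed limits (rad/s): [2.22, 2.22, 2.57, 3.14, 3.14, 3.14].

INTERFACE

Orientations are given as a rotation vector (axis times angle).
In Python, from bench import robot gives the robot as it stands.
- The arm moves only by the shell command python3 -m handwheel 'ROWS' [FORCE]. ROWS is JSON, a list of rows, each a list of 3 entries, a list of its own where there are three numbers: the shift along the tool's x, y, z in units of 0.03 m (1.0 is 0.03 m), then the turn, a rotation vector about the tool's x, y, z in units of 6 degrees (1.0 is 6 degrees), then the opening, from -1 (shut) to 1 (fully open). In form: [[[x, y, z], [wx, wy, wz], fingers], ...]. A call has exactly 8 rows; each row shifts and turns the commanded pose from where the row before left it, along the tool's axes as they then stand; what a row does not reach is not made up. A row lasts 1/10 s, in which the tool goes at most 50 mm and 8.59 degrees, less where a joint would pass 70% of its speed; a pose out of reach is approached as far as the arm can. A call with a number of a shift or a turn outside -1 to 1 is refused whole. A call with a gripper value outside its range is refused whole. The fingers move at their own pace and stop on an object; FORCE is the grip in N (left out, the last holds). Time passes only in rows, so rows that do not move let the fingers close, or fill a call up. It gives the time, the measured TCP pose, the force and the opening at its end, in the units of the state.
- robot.state(): the state, without advancing time (a new reading comes with each control period).
- robot.snapshot(name): name is "side" or "top"; returns a dict with "img" (400x640x3 uint8, red, green, blue), "range_z" (400x640 float32, m along the optical axis (not along the pixel's ray), 0 where there is no reading), "fov_y" (degrees; the focal length in pixels is half the picture's height over the tangent of half this angle, whatever the lens; pixels are square), "cx", "cy" (the principal point, pixels), "rvec" (rotation vector, rad) and "tvec" (3), from world to camera coordinates, as OpenCV has them. Camera axes: x right, y down, z forward; pixel columns grow to the right and rows downward; lengths in m; the calibration is good to about 2 mm. A picture is of the moment at which its call begins.
- robot.job_done(): hands the job in, once; it reports no verdict.
Trained networks look in a picture, given as the dict that the camera call returned (one of the last four; its "shot" number tells which), for a name from the list of things; names that differ only in an ending like _2 or _b are one class to them, and where a whole thing is asked for, a point or a joint stands for the part that bears it (a point fixed in the world has none). Each returns a list of dicts, best first, with "score" (0 to 1); they miss things now and then, are a little off and sometimes report something else, mostly with a low value. They report only what shows in the picture. A call takes as long as a camera call.
- robot.regions_of(query, picture): "mask" (400x640 bool, what is visible of it) and "extent" ([left, top, width, height] in pixels, round what is visible of it).
- robot.mark_of(query, picture): "centre" ([column, row] in pixels: a listed point, or the origin of a listed thing).
The state is a dict: "clock": time; "qpos": joint angles; "qvel": joint speeds; "tau": joint torques, N m; "position": TCP position; "orientation": TCP orientation; "contact_force": force on the tool from outside, world axes, zero at the start; "wrist_torque": the same for the moment, N m; "finger_gap": finger opening in m.
Only numpy, scipy, OpenCV 4.12 (cv2) and the standard library are available. Lean on these libraries where they do the work, as an engineer would, in place of code of your own. Each camera call takes 0.05 s, during which the arm holds its last target. There are 200 camera calls.

TASK

The cable duct on the radio desk is latched shut. With a light fingertip, start on top of its front edge at the left-hand end and feel along the edge to the right until you find the notch that hides the catch, then press the catch down inside the notch so that the lid springs up. Draw the hand back and leave the lid standing fully open, with nothing grasped and everything else on the desk left where it is.

Things in the scene. Friction and masses are not known exactly. Their poses are not given: they have to be found in the camera images.
- duct: Fixed aluminium desk cable duct, 500 mm long (its y axis, +y = left-hand end seen from the robot), 160 mm deep (x), 75 mm high. Origin: centre of its underside; the -x side is the front, facing the robot. Grey sheet lid over local x -48 to +70, y within 179 mm of the middle, its top 0.5 mm below the front edge; at each end of it a grey end block 70 mm long. Rigid.
- edge_mid (a point): Middle of the front edge, on top (duct local x -65, y 0, z 75 mm). The edge is a rigid level rail, local x -80 to -50, along all 500 mm: the two end blocks and between them six black 60 mm modules in a row, centred at local y +-30, +-90, +-150 mm. Five are plain; one, in a new place each time, has the notch. Where is not told: find it by touch (or a close look).
- edge_left (a point): Point on top of the left-hand end block, on the middle line of the front edge (duct local x -65, y +215, z 75 mm): lay the fingertip here to start. The end block spans local y +180 to +250 mm. NOTCH: 50 mm long along y (58 at the top, rims bevelled 4 mm), centred in its module, the rail's full 30 mm from front to back, open to the front and above.
- edge_right (a point): The same point on top of the right-hand end block (duct local x -65, y -215, z 75 mm). THE CATCH fills the floor of the notch: a black ribbed rocking pad, 47 mm along y, local x -76 to -52 mm, its flat top 20 mm below the top of the rail (55 mm above the desk).
- release (a joint): The rocking catch, rad: 0 at rest, grows as its pad is pressed down, stop at 0.28. Its axis lies along y at duct local x -48, z 50 mm, so at local x -66 the pad goes down about 5 mm in all. It frees the lid at about 0.19, where its spring resists with some 4 N (5 N at the stop); let go, it comes back up.
- lid (a joint): The lid's hinge along its rear edge (duct local x +70 mm), rad: 0 shut. Freed by the catch, a damped spring swings it up by itself in 1 to 3 s to its stop at 1.35, standing almost upright, 190 mm above the desk. Shut, only the catch can free it. If it meets the hand as it rises it rests lightly against it until the hand withdraws upward or towards the robot.
- mic_mid (a point): Bystander: black desk microphone, base 125 by 85 mm, 195 mm tall, at the right. Point 50 mm above the middle of its foot.
- mouse_mid (a point): Bystander: black computer mouse, 112 by 60 by 36 mm, in front of the duct at the right. Point at its centre.
- handheld_mid (a point): Bystander: black handheld radio lying on its back, 105 by 56 by 34 mm with a 130 mm aerial, in front of the duct at the left. Point at the centre of its case.
- pen_mid (a point): Bystander: red pen, 140 mm long, 11 mm thick, lying in front of the duct. Point at its middle.
- mug_mid (a point): Bystander: white mug, 82 mm across, 95 mm tall, to the left of the duct. Point half-way up its axis.
- phone_mid (a point): Bystander: black cordless telephone standing in its cradle, 170 mm tall, to the right of the duct. Point 80 mm above the middle of its foot.
- notes_mid (a point): Bystander: block of coloured notes, 50 by 50 by 24 mm, lying loose on the rear half of the duct's right-hand end block. Point at its centre.

How it is judged:
On the way, in this order (a step that is already met when the one before it is completed fails the run):
1. with the lid still shut, a fingertip touches the top of the front edge at its left-hand end (contact force between the fingers and anything else above 0.3 N and y of the grasp point in the frame of duct between 0.17 and 0.27 m and x of the grasp point in the frame of duct between -0.105 and -0.035 m and z of the grasp point in the frame of duct between 0.07 and 0.14 m and value of joint each of lid, release below 0.05 rad), for 0.04 s.
2. the catch in the notch is pressed down by the fingers (value of joint release above 0.17 rad and contact force between the fingers and anything else above 0.5 N).
At the end, for the whole second after the job is handed in: The lid stands open (joint above 1.25 rad of 1.35), the catch is back up (below 0.05 rad), and every bystander is within 30 mm of where it began (value of joint lid above 1.25 rad and value of joint release below 0.05 rad and distance of each of mic_mid, mouse_mid, handheld_mid, pen_mid, mug_mid, phone_mid, notes_mid from where it was at the start of the episode below 0.03 m); the robot touches nothing.
It fails at once if a bystander is shifted by more than 30 mm, lifted or knocked over (distance of any of mic_mid, mouse_mid, handheld_mid, pen_mid, mug_mid, phone_mid, notes_mid from where it was at the start of the episode above 0.03 m).
It fails at once if the fingers press or knock on anything with more than 60 N (contact force between the fingers and anything else above 60 N).
It also fails if it takes over 72 s, if anything falls off the work surface, if the arm or the gripper's body presses on something with over 40 N, if the wrist force passes 120 N, or if a joint passes its speed limit or range.

## Working session

There is one attempt and no reset: what is moved stays moved. The work goes in short steps, Python scripts to look and compute and a shell command to move; the robot and the scene stay as the last step left them, time stands still between calls to the robot, and variables do not carry over. Pictures are saved under pics/ and viewed, about 8 in all and at most 12, crops included, and the job is handed in when it is done.

```bash
ls; mkdir -p pics; cat > h.py <<'E'
import numpy as np, cv2
from bench import robot
from scipy.spatial.transform import Rotation as R
def geo(p):
    f=200/np.tan(np.radians(p["fov_y"])/2); return f,R.from_rotvec(p["rvec"]).as_matrix(),np.array(p["tvec"])
def cloud(p):
    f,Rm,t=geo(p); v,u=np.mgrid[0:400,0:640]; z=p["range_z"]
    c=np.stack([(u-p["cx"])/f*z,(v-p["cy"])/f*z,z],-1)
    return (c-t)@Rm
def proj(p,X):
    f,Rm,t=geo(p); c=np.asarray(X)@Rm.T+t
    return np.stack([c[...,0]/c[...,2]*f+p["cx"],c[...,1]/c[...,2]*f+p["cy"]],-1)
def save(p,n): cv2.imwrite("pics/"+n,cv2.cvtColor(p["img"],cv2.COLOR_RGB2BGR))
E
python3 - <<'E'
from h import *
s=robot.state(); print({k:np.round(v,3) for k,v in s.items()})
ps={}
for n in("top","side"):
    p=robot.snapshot(n); save(p,n+"0.png"); W=cloud(p)
    Rm=geo(p)[1]; print(n,"cam",np.round(-Rm.T@p["tvec"],3))
    for q in("duct","edge_mid","edge_left","edge_right","notes_mid","handheld_mid","pen_mid","mouse_mid","mic_mid","mug_mid","phone_mid"):
        for d in robot.mark_of(q,p)[:1]:
            u,v=d["centre"]; 
            w=W[int(np.clip(round(v),0,399)),int(np.clip(round(u),0,639))]; print(q,round(d["score"],2),np.round(d["centre"]),np.round(w,3))
E
```

```text
pics
{'clock': np.float64(0.0), 'qpos': array([ 1.064,  0.105,  0.096,  1.564, -0.   ,  1.353]), 'qvel': array([ 0.   , -0.001,  0.003, -0.   ,  0.001,  0.001]), 'tau': array([ 0.0000e+00, -5.5693e+01,  5.0365e+01,  1.7000e-02, -0.0000e+00,
       -0.0000e+00]), 'position': array([0.171, 0.575, 0.231]), 'orientation': array([ 0.226,  1.559, -0.228]), 'contact_force': array([-1.236,  0.116, -0.25 ]), 'wrist_torque': array([-0.059,  0.092,  0.004]), 'finger_gap': np.float64(0.085)}
top cam [ 0.273 -0.013  1.304]
duct 0.56 [316. 167.] [0.607 0.007 0.071]
edge_mid 0.7 [314. 182.] [0.567 0.012 0.072]
edge_left 0.98 [230. 171.] [0.591 0.232 0.073]
edge_right 0.97 [395. 190.] [ 0.549 -0.198  0.076]
notes_mid 0.82 [397. 153.] [ 0.643 -0.202  0.093]
handheld_mid 0.6 [227. 260.] [0.363 0.233 0.036]
pen_mid 0.68 [315. 244.] [0.413 0.006 0.001]
mouse_mid 0.89 [406. 263.] [ 0.365 -0.231  0.033]
mic_mid 0.81 [460. 250.] [ 0.403 -0.376  0.021]
mug_mid 0.91 [163. 174.] [0.597 0.43  0.004]
phone_mid 0.75 [492. 185.] [ 0.579 -0.468  0.025]
side cam [ 0.038 -0.47   0.812]
duct 0.68 [347. 187.] [ 0.575 -0.038  0.075]
edge_mid 0.6 [332. 180.] [0.567 0.011 0.074]
edge_left 0.89 [282. 142.] [0.581 0.237 0.075]
edge_right 0.87 [389. 224.] [ 0.554 -0.199  0.073]
notes_mid 0.71 [415. 206.] [ 0.629 -0.222  0.097]
handheld_mid 0.84 [229. 195.] [0.35  0.216 0.03 ]
pen_mid 0.54 [297. 230.] [ 0.409 -0.006  0.009]
mouse_mid 0.91 [349. 299.] [ 0.346 -0.249  0.034]
mic_mid 0.56 [406. 318.] [ 0.327 -0.389  0.188]
mug_mid 0.61 [247. 123.] [0.56  0.385 0.084]
phone_mid 0.82 [480. 282.] [ 0.569 -0.445  0.064]
```

View images.

```bash
python3 - <<'E'
from h import *
p=robot.snapshot("top"); W=cloud(p); r=robot.regions_of("duct",p)[0]; m=r["mask"]&(W[...,2]>.06)&(W[...,2]<.085)
pts=W[m][:,:2].astype(np.float32); (c,wh,a)=cv2.minAreaRect(pts); print(c,wh,a,np.median(W[m][:,2]))
a=np.radians(-4.6); 
q=robot.snapshot("side"); 
# notch depth profile
c0=np.array([.569,.0165])
th=np.arctan2(-.0345,.433)
ex=np.array([np.cos(th),np.sin(th)]); ey=np.array([-np.sin(th),np.cos(th)])
for n,P in(("top",p),("side",q)):
    Wd=cloud(P); d=Wd[...,:2]-c0; X=d@ex; Y=d@ey
    out=[]
    for y in np.arange(-.24,.241,.01):
        k=(abs(Y-y)<.005)&(abs(X)<.010)&(Wd[...,2]>.02)&(Wd[...,2]<.1); out.append(int(1000*np.median(Wd[k][:,2])) if k.any() else -1)
    print(n,out)
M=cv2.getPerspectiveTransform
big=cv2.resize(p["img"][110:290,140:520],None,fx=2,fy=2); sd=cv2.resize(q["img"][90:340,200:520],None,fx=2,fy=2)
cv2.imwrite("pics/t.png",big[...,::-1]); cv2.imwrite("pics/s.png",sd[...,::-1]); print(th)
E
```

```text
(0.6330491304397583, 0.006521999835968018) (0.5005193948745728, 0.1633218675851822) 83.68173217773438 0.07415608254845357
top [74, 73, 72, 74, 73, 74, 75, 74, 73, 73, 74, 74, 72, 74, 73, 73, 74, 74, 74, 74, 73, 73, 74, 73, 74, 74, 74, 75, 74, 73, 72, 54, 54, 54, 54, 57, 74, 74, 74, 73, 73, 73, 73, 73, 73, 71, 72, 72, 72]
side [73, 73, 74, 73, 74, 73, 73, 73, 74, 74, 74, 73, 73, 73, 73, 74, 73, 73, 73, 73, 74, 74, 74, 73, 73, 74, 73, 74, 74, 74, 73, 54, 54, 54, 54, 63, 73, 72, 74, 74, 73, 74, 73, 73, 72, 74, 73, 68, 70]
-0.07950870795571287
```

View pics/t.png

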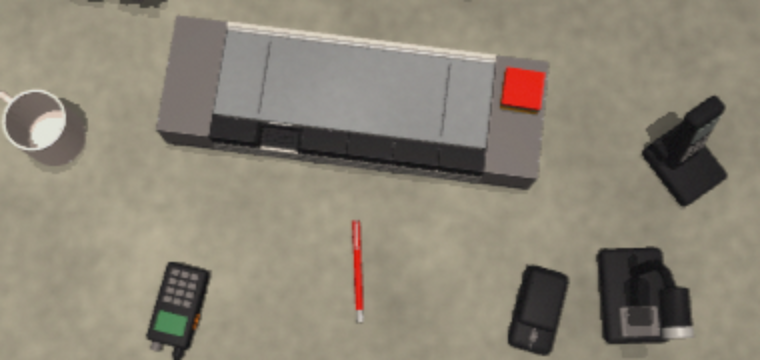

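View pics/s.png

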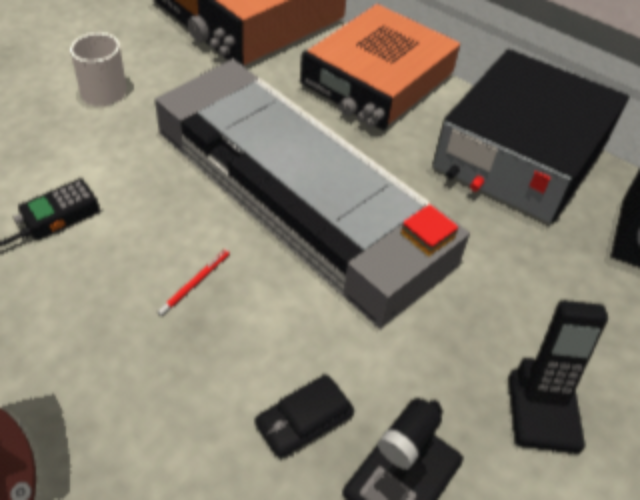

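```bash
cat >> h.py <<'E'
YAW=-0.107; EM=np.array([.568,.0137])
ex=np.array([np.cos(YAW),np.sin(YAW)]); ey=np.array([-np.sin(YAW),np.cos(YAW)])
def where():
    s=robot.state(); d=np.array(s["position"])[:2]-EM
    print("t",round(s["clock"],2),"pos",np.round(s["position"],4),"local x,y(mm)",np.round([1000*(d@ex)-65,1000*(d@ey)],1),"F",np.round(s["contact_force"],2),"gap",round(s["finger_gap"],4))
    return s
def go(lx,ly,z):
    s=where(); T=R.from_rotvec(s["orientation"]); t=np.r_[EM+(lx+.065)*ex+ly*ey,z]
    up=np.c_[np.r_[0,0,-1.],np.r_[ey,0],np.cross(np.r_[0,0,-1.],np.r_[ey,0])]
    for sg in(1,-1):
        D=up.copy(); D[:,1:]*=sg
        print("turn units",np.round(np.degrees((T.inv()*R.from_matrix(D)).as_rotvec())/6,2))
    print("tool axes\n",np.round(T.as_matrix(),3)); print("target",np.round(t,4),"shift units now",np.round(T.inv().apply(t-s["position"])/.03,2))
    for sg in(1,-1): D=up.copy(); D[:,1:]*=sg; print("after turn",np.round(D.T@(t-s["position"])/.03,2))
E
python3 -c "
from h import *
go(-.065,.215,.231)"
```

```text
t 1.35 pos [0.1709 0.5752 0.2313] local x,y(mm) [-519.8  515.9] F [-0.12  0.31 -0.2 ] gap 0.0858
turn units [-1.74  0.   -0.  ]
turn units [28.26 -0.   -0.  ]
tool axes
 [[ 0.     0.285  0.959]
 [ 0.     0.959 -0.285]
 [-1.     0.     0.   ]]
target [0.591  0.2275 0.231 ] shift units now [ 1.000e-02 -7.120e+00  1.672e+01]
after turn [ 1.000e-02 -1.003e+01  1.516e+01]
after turn [ 1.000e-02  1.003e+01 -1.516e+01]
```

```bash
python3 -m handwheel '[[[0,0,0],[-0.87,0,0],-1],[[0,0,0],[-0.87,0,0],-1],[[0,-0.62,0.94],[0,0,0],-1],[[0,-0.62,0.94],[0,0,0],-1],[[0,-0.62,0.94],[0,0,0],-1],[[0,-0.62,0.94],[0,0,0],-1],[[0,-0.62,0.94],[0,0,0],-1],[[0,-0.62,0.94],[0,0,0],-1]]' 20
python3 -m handwheel '[[[0,-0.62,0.94],[0,0,0],-1],[[0,-0.62,0.94],[0,0,0],-1],[[0,-0.62,0.94],[0,0,0],-1],[[0,-0.62,0.94],[0,0,0],-1],[[0,-0.62,0.94],[0,0,0],-1],[[0,-0.62,0.94],[0,0,0],-1],[[0,-0.62,0.94],[0,0,0],-1],[[0,-0.62,0.94],[0,0,0],-1]]'
python3 -c "
from h import *
go(-.065,.215,.08)"
```

```text
clock: 2.15
position: [0.3282, 0.4453, 0.2315]
orientation: [0.084, 1.569, -0.083]
contact_force: [0.4, 0.7, -0.7]
finger_gap: 0.0002
clock: 2.95
position: [0.5367, 0.2732, 0.2314]
orientation: [0.084, 1.569, -0.084]
contact_force: [1.0, 0.7, 0.1]
finger_gap: 0.0001
t 2.95 pos [0.5367 0.2732 0.2314] local x,y(mm) [-123.8  254.7] F [1.02 0.68 0.07] gap 0.0001
turn units [ 0.  0. -0.]
turn units [-30.   0.   0.]
tool axes
 [[ 0.     0.106  0.994]
 [ 0.     0.994 -0.106]
 [-1.     0.     0.   ]]
target [0.591  0.2275 0.08  ] shift units now [ 5.05 -1.33  1.96]
after turn [ 5.05 -1.32  1.96]
after turn [ 5.05  1.32 -1.96]
```

```bash
python3 -m handwheel '[[[0,-0.66,0.98],[0,0,0],-1],[[0,-0.66,0.98],[0,0,0],-1],[[1,0,0],[0,0,0],-1],[[1,0,0],[0,0,0],-1],[[1,0,0],[0,0,0],-1],[[0.9,0,0],[0,0,0],-1],[[0.6,0,0],[0,0,0],-1],[[0,0,0],[0,0,0],-1]]'
python3 - <<'E'
from h import *
where(); ims=[]
for n in("top","side"):
    p=robot.snapshot(n); f=proj(p,robot.state()["position"]).astype(int); print(n,f)
    u,v=f; ims.append(cv2.resize(p["img"][max(v-70,0):v+50,u-60:u+80],(560,480),interpolation=cv2.INTER_CUBIC)[:, :400])
cv2.imwrite("pics/e.png",np.hstack(ims)[...,::-1])
E
```

```text
clock: 3.75
position: [0.588, 0.2283, 0.093]
orientation: [0.083, 1.574, -0.085]
contact_force: [0.7, 0.5, -0.6]
finger_gap: -0.0003
t 3.75 pos [0.588  0.2283 0.093 ] local x,y(mm) [-68.1 215.5] F [ 0.72  0.52 -0.62] gap -0.0003
top [229 169]
side [285 136]
```

View pics/e.png

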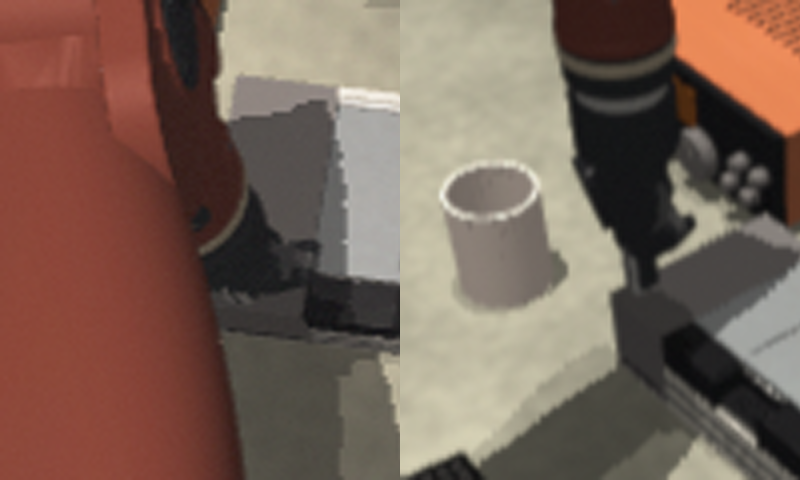

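The third picture shows the shut fingertip just above the left end block, over the front edge (side crop, about column 645, row 285). Next I lower it gently.

```bash
python3 -m handwheel '[[[0.2,0,0.05],[0,0,0],-1],[[0.12,0,0.05],[0,0,0],-1],[[0.06,0,0],[0,0,0],-1],[[0.05,0,0],[0,0,0],-1],[[0.04,0,0],[0,0,0],-1],[[0.03,0,0],[0,0,0],-1],[[0.03,0,0],[0,0,0],-1],[[0,0,0],[0,0,0],-1]]'
```

```text
clock: 4.65
position: [0.5929, 0.2283, 0.0803]
orientation: [0.084, 1.569, -0.084]
contact_force: [0.2, -0.1, -0.4]
finger_gap: -0.0001
```

```bash
python3 -m handwheel '[[[0.05,0,-0.05],[0,0,0],-1],[[0.03,0,-0.05],[0,0,0],-1],[[0.03,0,0],[0,0,0],-1],[[0.03,0,0],[0,0,0],-1],[[0.03,0,0],[0,0,0],-1],[[0.02,0,0],[0,0,0],-1],[[0,0,0],[0,0,0],-1],[[0,0,0],[0,0,0],-1]]'; python3 -c "
from h import *
where()"
```

```text
clock: 5.45
position: [0.59, 0.2287, 0.0751]
orientation: [0.084, 1.569, -0.084]
contact_force: [-2.6, -1.0, 4.5]
finger_gap: 0.0
t 5.45 pos [0.59   0.2287 0.0751] local x,y(mm) [-66.1 216.1] F [-2.64 -1.    4.49] gap 0.0
```

Contact reads about 4.5 N at z 75 mm. Now I slide to the right in light contact.

```bash
python3 -m handwheel '[[[0,-0.2,0],[0,0,0],-1],[[0,-0.2,0],[0,0,0],-1],[[0,-0.2,0],[0,0,0],-1],[[0,-0.2,0],[0,0,0],-1],[[0,-0.2,0],[0,0,0],-1],[[0,-0.2,0],[0,0,0],-1],[[0,-0.2,0],[0,0,0],-1],[[0,-0.2,0],[0,0,0],-1]]'; python3 -c "
from h import *
where()"
```

```text
clock: 6.25
position: [0.5852, 0.1805, 0.0751]
orientation: [0.084, 1.568, -0.083]
contact_force: [0.4, 4.3, 5.7]
finger_gap: 0.0
t 6.25 pos [0.5852 0.1805 0.0751] local x,y(mm) [-65.7 167.7] F [0.43 4.3  5.67] gap 0.0
```

```bash
python3 -m handwheel '[[[0,-0.2,0],[0,0,0],-1],[[0,-0.2,0],[0,0,0],-1],[[0,-0.2,0],[0,0,0],-1],[[0,-0.2,0],[0,0,0],-1],[[0,-0.2,0],[0,0,0],-1],[[0,-0.1,0],[0,0,0],-1],[[0,0,0],[0,0,0],-1],[[0,0,0],[0,0,0],-1]]'; python3 -c "
from h import *
where()"
```

```text
clock: 7.05
position: [0.5816, 0.1473, 0.0751]
orientation: [0.084, 1.568, -0.085]
contact_force: [0.3, 0.5, 5.7]
finger_gap: 0.0
t 7.05 pos [0.5816 0.1473 0.0751] local x,y(mm) [-65.8 134.2] F [0.3  0.49 5.69] gap 0.0
```

```bash
python3 -m handwheel '[[[0,-0.2,0],[0,0,0],-1],[[0,-0.2,0],[0,0,0],-1],[[0,-0.2,0],[0,0,0],-1],[[0,-0.2,0],[0,0,0],-1],[[0,-0.2,0],[0,0,0],-1],[[0,-0.2,0],[0,0,0],-1],[[0,-0.2,0],[0,0,0],-1],[[0,-0.07,0],[0,0,0],-1]]'; python3 -c "
from h import *
where()"
```

```text
clock: 7.85
position: [0.5764, 0.1034, 0.0744]
orientation: [0.084, 1.57, -0.084]
contact_force: [0.0, 0.6, -0.4]
finger_gap: 0.0
t 7.85 pos [0.5764 0.1034 0.0744] local x,y(mm) [-66.2  90.1] F [ 0.05  0.56 -0.43] gap 0.0
```

```bash
python3 - <<'E'
from h import *
s=where(); p=robot.snapshot("side"); u,v=proj(p,s["position"]).astype(int); print(u,v)
cv2.imwrite("pics/n.png",cv2.resize(p["img"][v-40:v+35,u-50:u+50],(800,600),interpolation=cv2.INTER_CUBIC)[...,::-1])
E
```

```text
t 7.85 pos [0.5764 0.1034 0.0744] local x,y(mm) [-66.2  90.1] F [ 0.05  0.56 -0.43] gap 0.0
311 162
```

View pics/n.png

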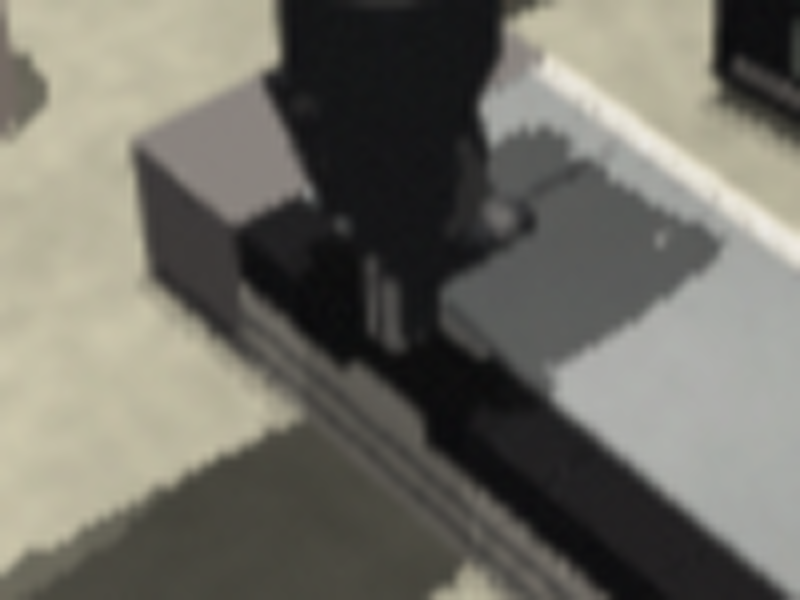

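The fourth picture shows the fingertip at (390, 340), standing over the gap in the black row. The force dropped to zero there, so this is the notch. Now I go down onto the catch.

```bash
python3 -m handwheel '[[[0.2,0,0],[0,0,0],-1],[[0.2,0,0],[0,0,0],-1],[[0.12,0,0],[0,0,0],-1],[[0.08,0,0],[0,0,0],-1],[[0.05,0,0],[0,0,0],-1],[[0.03,0,0],[0,0,0],-1],[[0,0,0],[0,0,0],-1],[[0,0,0],[0,0,0],-1]]'; python3 -c "
from h import *
where()"
```

```text
clock: 8.7
position: [0.5769, 0.1043, 0.0545]
orientation: [0.084, 1.569, -0.084]
contact_force: [-2.2, 0.6, 2.1]
finger_gap: 0.0002
t 8.7 pos [0.5769 0.1043 0.0545] local x,y(mm) [-65.9  91. ] F [-2.17  0.58  2.09] gap 0.0002
```

```bash
python3 -m handwheel '[[[0.02,0,-0.04],[0,0,0],-1],[[0.02,0,-0.04],[0,0,0],-1],[[0.02,0,0],[0,0,0],-1],[[0.02,0,0],[0,0,0],-1],[[0.01,0,0],[0,0,0],-1],[[0,0,0],[0,0,0],-1],[[0,0,0],[0,0,0],-1],[[0,0,0],[0,0,0],-1]]'; python3 - <<'E'
from h import *
where(); p=robot.snapshot("top"); W=cloud(p); d=W[...,:2]-EM; X=d@ex; Y=d@ey
k=(abs(Y+.08)<.05)&(abs(X-.03)<.006); print("lid z near front, right part",np.median(W[k][:,2]))
E
```

```text
clock: 9.5
position: [0.5747, 0.1044, 0.052]
orientation: [0.084, 1.568, -0.084]
contact_force: [1.3, 0.0, 4.9]
finger_gap: -0.0001
t 9.5 pos [0.5747 0.1044 0.052 ] local x,y(mm) [-68.   90.9] F [1.26 0.01 4.94] gap -0.0001
lid z near front, right part 0.10981141077839017
```

The lid is released and rising. I draw the hand up and back towards the robot.

```bash
python3 -m handwheel '[[[-0.3,0,-0.2],[0,0,0],-1],[[-0.4,0,-0.4],[0,0,0],-1],[[-0.5,0,-0.6],[0,0,0],-1],[[-0.6,0,-0.7],[0,0,0],-1],[[-0.7,0,-0.7],[0,0,0],-1],[[-0.7,0,-0.7],[0,0,0],-1],[[-0.7,0,-0.7],[0,0,0],-1],[[-0.7,0,-0.7],[0,0,0],-1]]'; python3 -m handwheel '[[[-0.3,0,-0.3],[0,0,0],-1],[[0,0,0],[0,0,0],-1],[[0,0,0],[0,0,0],-1],[[0,0,0],[0,0,0],-1],[[0,0,0],[0,0,0],-1],[[0,0,0],[0,0,0],-1],[[0,0,0],[0,0,0],-1],[[0,0,0],[0,0,0],-1]]';python3 -m handwheel '[[[0,0,0],[0,0,0],-1],[[0,0,0],[0,0,0],-1],[[0,0,0],[0,0,0],-1],[[0,0,0],[0,0,0],-1],[[0,0,0],[0,0,0],-1],[[0,0,0],[0,0,0],-1],[[0,0,0],[0,0,0],-1],[[0,0,0],[0,0,0],-1]]'
python3 - <<'E'
from h import *
where(); p=robot.snapshot("side"); save(p,"end.png"); W=cloud(p); d=W[...,:2]-EM; X=d@ex; Y=d@ey
k=(abs(Y+.06)<.08)&(X>.08)&(X<.16)&(W[...,2]<.25); print("lid top z",np.percentile(W[k][:,2],99))
for q in("mic_mid","mouse_mid","handheld_mid","pen_mid","mug_mid","phone_mid","notes_mid"):
    print(q,[np.round(m["centre"]) for m in robot.mark_of(q,p)[:1]])
E
```

```text
clock: 10.35
position: [0.4321, 0.1197, 0.19]
orientation: [0.084, 1.571, -0.084]
contact_force: [0.4, -0.1, 1.1]
finger_gap: -0.0001
clock: 11.15
position: [0.4252, 0.1204, 0.1984]
orientation: [0.084, 1.569, -0.084]
contact_force: [0.7, -0.5, -0.5]
finger_gap: -0.0001
clock: 11.95
position: [0.4251, 0.1204, 0.1986]
orientation: [0.084, 1.569, -0.084]
contact_force: [0.3, 0.2, 0.5]
finger_gap: -0.0003
t 11.95 pos [0.4251 0.1204 0.1986] local x,y(mm) [-218.4   90.9] F [0.34 0.21 0.46] gap -0.0003
lid top z 0.1871106928536864
mic_mid [array([407., 320.])]
mouse_mid [array([350., 296.])]
handheld_mid [array([230., 194.])]
pen_mid [array([287., 143.])]
mug_mid [array([247., 124.])]
phone_mid [array([482., 282.])]
notes_mid []
```

View pics/end.png

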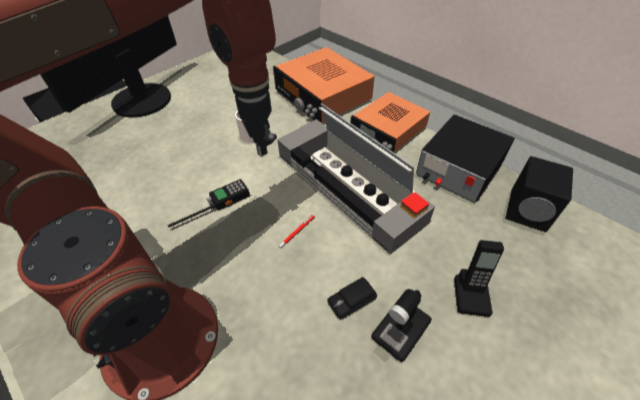

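The fifth picture shows the lid upright, with its upper edge running from (322, 110) to (412, 165). The pen at (297, 231) and the notes at (414, 204) are where they were. One last check of the lid angle before handing in.

```bash
python3 -m handwheel '[[[0,0,0],[0,0,0],-1],[[0,0,0],[0,0,0],-1],[[0,0,0],[0,0,0],-1],[[0,0,0],[0,0,0],-1],[[0,0,0],[0,0,0],-1],[[0,0,0],[0,0,0],-1],[[0,0,0],[0,0,0],-1],[[0,0,0],[0,0,0],-1]]'
python3 - <<'E'
from h import *
p=robot.snapshot("side"); W=cloud(p); d=W[...,:2]-EM; X=d@ex; Y=d@ey
k=(abs(Y)<.12)&(X>.09)&(X<.17)&(W[...,2]<.18)&(W[...,2]>.1)
a=np.polyfit(W[k][:,2],X[k],1); print("lid angle",np.pi/2-np.arctan(a[0]),k.sum(),"top",np.percentile(W[k][:,2],99))
b=cv2.cvtColor(p["img"],cv2.COLOR_RGB2GRAY).astype(int)-cv2.cvtColor(cv2.imread("pics/side0.png"),cv2.COLOR_BGR2GRAY)
for n,(u,v) in dict(notes=(415,206),hand=(229,195),pen=(297,230),mouse=(349,299),mic=(406,318),phone=(480,282)).items(): print(n,abs(b[v-15:v+15,u-15:u+15]).mean().round(1))
E
```

```text
clock: 13.15
position: [0.4252, 0.1204, 0.1986]
orientation: [0.084, 1.569, -0.084]
contact_force: [-0.0, 1.0, -0.3]
finger_gap: 0.0002
lid angle 1.8739171485094612 982 top 0.17976109926172026
notes 12.8
hand 8.6
pen 11.3
mouse 4.5
mic 5.2
phone 4.5
```

```bash
python3 - <<'E'
from h import *
for n in("side","top"):
    p=robot.snapshot(n); W=cloud(p); d=W[...,:2]-EM; X=d@ex+-.065; Y=d@ey
    for lo in(-.16,-.08,0,.06):
        k=(Y>lo)&(Y<lo+.08)&(X>.02)&(X<.085)&(W[...,2]<.2)&(W[...,2]>.09)
        if k.sum()<30: continue
        z=W[k][:,2]; vx,vz,x0,z0=cv2.fitLine(np.c_[X[k],z].astype(np.float32),cv2.DIST_HUBER,0,.002,.01).ravel()
        i=z>np.percentile(z,95)
        print(n,lo,k.sum(),"angle",round(float(np.arctan2(abs(vz),-vx*np.sign(vz))),3),"top z",z.max().round(4),"x there",np.median(X[k][i]).round(4))
E
```

```text
side -0.16 524 angle 1.341 top z 0.1887 x there 0.0432
side -0.08 462 angle 1.317 top z 0.1879 x there 0.0431
side 0 407 angle 1.32 top z 0.1885 x there 0.0428
side 0.06 374 angle 1.327 top z 0.1898 x there 0.0429
top -0.16 217 angle 1.917 top z 0.192 x there 0.0435
top -0.08 216 angle 2.068 top z 0.1912 x there 0.0439
top 0 214 angle 2.036 top z 0.1942 x there 0.0437
top 0.06 214 angle 2.064 top z 0.1905 x there 0.0443
```

The side view puts the lid at about 1.33 rad with its top at about 190 mm, so it is at its stop.

```bash
python3 -c "
from bench import robot
print(robot.job_done())"
```

```text
the job is handed in; nothing more can be done
None
```

The duct lid is standing open, the hand is drawn back clear with nothing grasped, and I handed the job in at about 13 s of the 72 s.

**What I did:** I laid the shut fingertip on the left-hand end block, at about 4.5 N. I slid it right along the edge at about 6 N until the force dropped to zero at local y +90 mm, the second module from the left. The first camera depth images had already shown the notch there, so touch confirmed it rather than finding it blind. I then pressed the catch with about 5 N, the lid sprang up, and I withdrew the hand up and towards the robot.

**Last checks:**
- **Lid:** the side camera gave about 1.32–1.34 rad, with the top at about 189 mm.
- **Hand:** the force reading was down to noise, with the hand well clear of the duct.
- **Bystanders:** all looked unmoved in the final picture.

**Checks that failed or disagreed:**
- **Lid angle:** a first rough fit came out at about 1.27 rad, and line fits from the top camera gave no usable angle. The top camera did agree on the lid's height and position.
- **Detector:** in the last picture it missed the notes and misplaced the pen. I checked those two by eye.
- **Catch:** I did not measure whether it came back up. I relied on its spring.

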